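# Put the hardness tester's accessories back in their foam trays

## Robot

A 7-joint arm with a two-finger parallel gripper is mounted at the origin on the work surface. World frame = base frame: x ahead of the robot, y to its left, z up, the work surface at z = 0. Lengths are in m, angles in rad, forces in N, time in s.
With the tool pointing down it reaches from about 0.4 to 0.85 m from the base axis. Payload 4.4 kg.
Tool frame: the origin (TCP) lies between the finger pads; the fingertips stand 25 mm ahead of it and the grasp point (between the pads) lies 6 mm ahead of it; z points along the fingers, y is the line along which they close (so a half turn about z gives the same grasp; the last joint's range is limited). The gripper opens to 94 mm and grips with 3 to 60 N. Pads are 16 mm wide; open, the fingers measure 119 mm over their backs; the gripper's body (75 mm by 177 mm) begins 78 mm behind the grasp point.
Start: joints at [1.1, 0.628, 0.038, 1.517, -0.027, 0.996, -0.02], TCP at [0.256, -0.597, 0.23] pointing down, gripper open.
Joint ranges: [-3.06, 3.06], [-0.37, 2.12], [-1.25, 1.32], [0.18, 2.47], [-1.1, 4.24], [0.23, 1.98], [-2.94, 2.94]. Speed limits (rad/s): [2.57, 2.57, 3.14, 3.14, 3.14, 3.14, 3.14].

## Interface

Orientations are given as a rotation vector (axis times angle).
In Python, from workcell import r, optics gives the robot as it stands. Calls block until the motion is done:
- r.reach(position, orientation): joint-space move of the TCP to a pose.
- r.move_linear(position, attitude=None, rate=0.15, f_stop=None): straight line of the TCP; attitude=None keeps the orientation; rate is the mean speed in m/s. With f_stop (N) it stops when the force on the tool has changed by that much, and returns True; else False.
- r.movej(angles): joint-space move.
- r.command_gripper(opening, newtons=None): finger opening in m; newtons is the grip in N (None keeps the last); returns when the fingers have stopped.
- r.hold(seconds).
- r.solve_ik(position, orientation): joint angles nearest the present ones, or None.
- optics.capture(name): name is "scene" or "top" or "wrist"; returns a dict with "img" (480x640x3 uint8, red, green, blue), "fx", "fy", "cx", "cy" (pixels), "rvec" (rotation vector, rad) and "tvec" (3), from world to camera coordinates, as OpenCV has them; the wrist camera has in their place "hand_eye" (4x4, takes a point from camera to tool coordinates, whose origin is the TCP and whose axes are the flange's). Camera axes: x right, y down, z forward; pixel columns grow to the right and rows downward; lengths in m; the calibration is good to about 2 mm. A picture is of the moment at which its call begins: read the wrist's pose just before it. There is no depth.
A pose or a line that the arm cannot do raises r.Unreachable and nothing moves.
- r.finish_job(): hands the job in; it is judged then, once.
Readings, each from a call of its own:
- r.read_time_s(): time.
- r.read_joints(): joint angles.
- r.read_joint_velocities(): joint speeds.
- r.read_tau(): joint torques, N m.
- r.read_tool_pos(): TCP position.
- r.read_orientation(): TCP orientation.
- r.read_contact_force(): force on the tool from outside, world axes, zero at the start.
- r.read_ft_torque(): the same for the moment, N m.
- r.read_gripper_width(): finger opening in m.
- r.read_grasp_force(): force on a finger pad.
Only numpy, scipy, OpenCV 4.12 (cv2) and the standard library are available. Lean on these libraries where they do the work, as an engineer would, in place of code of your own. Each camera call takes 0.05 s, during which the arm holds its last target. There are 200 camera calls.

## Task

Calibration is finished: put the hardness tester's four accessories back, each in the foam tray whose cut-out matches its outline (steel test block, vice, V-block, eyepiece), upright and resting flat on the blue floor of the cut-out. Lower them in rather than dropping them, and leave the two resin-mounted specimens standing where they are.

Things in the scene. Friction and masses are not known exactly. Their poses are not given: they have to be found in the camera images.
- test_block: Hardness reference block: a bright steel disc 60 mm in diameter and 16 mm thick with rows of tiny dark dents on top, lying flat; about 0.35 kg. Origin: centre of its underside, z up. Grip it across the diameter, on its upper half.
- vice: Small dark steel specimen vice with a brass screw head at one end, standing upright: 84 mm long (its x, screw head towards +x), 40 mm wide (its y), 36 mm high; about 0.42 kg. Origin: centre of its underside, z up. Its middle (24 mm of its length) is the moving jaw, whose flat upright sides are 40 mm apart along y and reach from the bottom to the top: grip it there.
- v_block: Bright steel V-block, standing with its V groove up: 60 mm long (its x, along the groove), 40 mm wide (its y), 36 mm high; about 0.45 kg. The groove is 32 mm wide at the top and 16 mm deep. Origin: centre of its underside, z up. Its flat upright sides are 40 mm apart along y: grip it across them.
- eyepiece: Microscope eyepiece standing on its tube, 54 mm high: bright tube 30 mm in diameter for the lowest 18 mm, then a black ribbed housing 40 mm in diameter from 18 to 46 mm with a yellow ring low on it, then a rubber eyecup with the lens; about 0.12 kg. Origin: centre of the tube's underside, z up. Grip the black housing.
- test_block_tray: Foam tray fixed to the bench, 125 mm (its x) by 92 mm (its y), 20 mm high: blue lower layer 12 mm thick, black upper layer 8 mm thick with a cut-out through it in the middle, so the blue floor is 12 mm above the bench. Origin: centre of the underside, z up. The cut-out is round, 74 mm in diameter: it is that of the test block.
- vice_tray: Foam tray fixed to the bench, 125 mm (its x) by 92 mm (its y), 20 mm high: blue lower layer 12 mm thick, black upper layer 8 mm thick with a cut-out through it in the middle, so the blue floor is 12 mm above the bench. Origin: centre of the underside, z up. The cut-out is a long rectangle, 98 mm (along the tray's x) by 54 mm (along y): it is that of the vice.
- v_block_tray: Foam tray fixed to the bench, 125 mm (its x) by 92 mm (its y), 20 mm high: blue lower layer 12 mm thick, black upper layer 8 mm thick with a cut-out through it in the middle, so the blue floor is 12 mm above the bench. Origin: centre of the underside, z up. The cut-out is a short rectangle, 74 mm (along the tray's x) by 54 mm (along y): it is that of the V-block.
- eyepiece_tray: Foam tray fixed to the bench, 125 mm (its x) by 92 mm (its y), 20 mm high: blue lower layer 12 mm thick, black upper layer 8 mm thick with a cut-out through it in the middle, so the blue floor is 12 mm above the bench. Origin: centre of the underside, z up. The cut-out is round, 44 mm in diameter: it is that of the eyepiece tube.
- specimen_black: Not to be moved: a black resin disc 30 mm in diameter and 18 mm high with a piece of metal showing in its top, standing loose on the bench; 25 g. Origin: centre of its underside.
- specimen_red: Not to be moved: a red resin disc of the same size, 30 mm in diameter and 18 mm high, 25 g, standing loose on the bench. Origin: centre of its underside.
Things that resemble listed ones, but are neither listed nor needed, are in the scene too. Leave any yellow look-alike of the test_block alone. What is shaped like the v_block but purple is not meant.

How it is judged:
At the end, for the whole second after the job is handed in: Each accessory in its own tray: within 12 mm of its middle, underside 9 to 14.5 mm above the tray's, upright within 0.08 rad, vice and V-block along the cut-out within 0.35 rad (either way round), at rest; both specimens upright within 0.1 rad, at rest, within 20 mm of their starts (horizontal distance between test_block and test_block_tray below 0.012 m and z of test_block in the frame of test_block_tray between 0.009 and 0.0145 m and angle between each of test_block, vice, v_block, eyepiece's own z axis and vertical below 0.08 rad and linear speed of each of test_block, vice, v_block, eyepiece, specimen_black, specimen_red below 0.01 m/s and horizontal distance between vice and vice_tray below 0.012 m and z of vice in the frame of vice_tray between 0.009 and 0.0145 m and angle between the x axis of vice and the x axis of vice_tray, either way round below 0.35 rad and horizontal distance between v_block and v_block_tray below 0.012 m and z of v_block in the frame of v_block_tray between 0.009 and 0.0145 m and angle between the x axis of v_block and the x axis of v_block_tray, either way round below 0.35 rad and horizontal distance between eyepiece and eyepiece_tray below 0.012 m and z of eyepiece in the frame of eyepiece_tray between 0.009 and 0.0145 m and distance of each of specimen_black, specimen_red from where it was at the start of the episode below 0.02 m and angle between each of specimen_black, specimen_red's own z axis and vertical below 0.1 rad); the robot touches nothing.
It fails at once if an accessory is dropped: it falls freely, touched by nothing, with its underside more than 45 mm above the bench ((height (world z) of test_block above 0.045 m and contact force between test_block and anything else below 0.02 N) or (height (world z) of vice above 0.045 m and contact force between vice and anything else below 0.02 N) or (height (world z) of v_block above 0.045 m and contact force between v_block and anything else below 0.02 N) or (height (world z) of eyepiece above 0.045 m and contact force between eyepiece and anything else below 0.02 N)).
It fails at once if a specimen is moved more than 20 mm or tipped (distance of any of specimen_black, specimen_red from where it was at the start of the episode above 0.02 m or angle between any of specimen_black, specimen_red's own z axis and vertical above 0.5 rad).
It also fails if it takes over 102 s, if anything falls off the work surface, if the arm or the gripper's body presses on something with over 40 N, if the wrist force passes 120 N, or if a joint passes its speed limit or range.

## Working session

There is one attempt and no reset: what is moved stays moved. The work goes in short steps, each a Python script; the robot and the scene stay as the last script left them, time stands still between calls to the robot, and variables do not carry over. Pictures are saved under pics/ and viewed, at most 14 in all, crops included, and the job is handed in when it is done.

```bash
ls; mkdir -p pics
python3 - <<'E'
from workcell import r, optics
import cv2, numpy as np
for n in ("scene","top"):
    d=optics.capture(n); cv2.imwrite(f"pics/{n}0.png",d["img"][:,:,::-1])
    R=cv2.Rodrigues(np.array(d["rvec"],float))[0]; print(n,d["fx"],d["cx"],d["cy"],-R.T@np.ravel(d["tvec"]),R[2])
print(r.read_time_s(),r.read_orientation(),r.read_tool_pos())
print(optics.capture("wrist")["hand_eye"])
E
```

```text
pics
scene 435.816853259485 319.69600757579644 239.3764199793386 [ 0.99259791 -0.34011622  0.62915267] [-0.55772582  0.40375621 -0.72520538]
top 526.1922786913842 323.91456102483346 242.79119616907016 [ 0.43135877 -0.02585913  1.19252699] [ 0.11444328 -0.01885879 -0.99325076]
0.1 [-3.07588038e+00 -6.31132242e-01  5.55357811e-04] [ 0.25577826 -0.59696145  0.22968296]
[[-7.85153277e-04 -9.58673635e-01 -2.84507021e-01  8.27967252e-02]
 [ 9.99999562e-01 -6.08016763e-04 -7.10925489e-04  3.60548799e-04]
 [ 5.08560485e-04 -2.84507455e-01  9.58673693e-01 -1.52870512e-01]
 [ 0.00000000e+00  0.00000000e+00  0.00000000e+00  1.00000000e+00]]
```

View pics/top0.png

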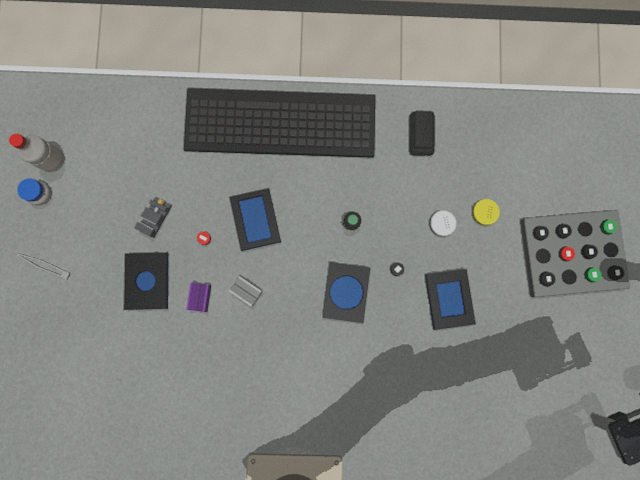

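View pics/scene0.png

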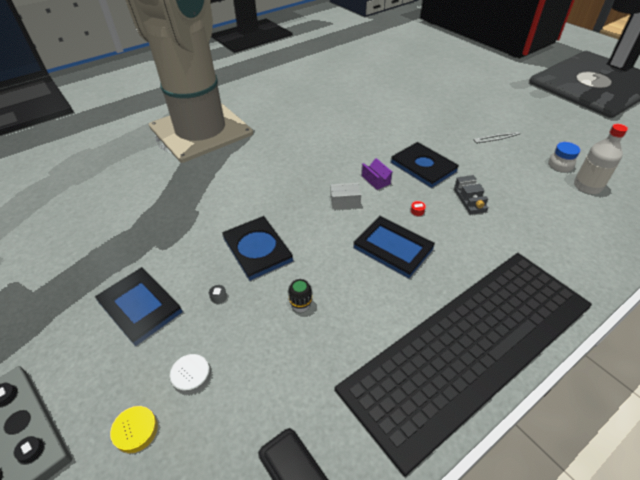

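The top view shows:
- **Accessories:** vice (153,217), V-block (246,290), eyepiece (351,220), test block (443,223).
- **Trays:** vice (256,219), eyepiece (146,281), test block (347,292), V-block (451,299).
- **Specimens:** red (204,238) and black (397,269).
- **Look-alikes:** a purple V-block (199,296) and a yellow disc (487,211).

The scene view agrees with this.

```bash
cat > h.py <<'E'
from workcell import r, optics
import cv2, numpy as np
from scipy.spatial.transform import Rotation as Ro
def cam(d,pose=None):
    if "hand_eye" in d:
        p,o=pose; T=np.eye(4); T[:3,:3]=Ro.from_rotvec(o).as_matrix(); T[:3,3]=p
        M=T@np.array(d["hand_eye"]); return M[:3,:3],M[:3,3]
    R=cv2.Rodrigues(np.array(d["rvec"],float))[0]; return R.T,-R.T@np.ravel(d["tvec"])
def back(d,uv,z,pose=None):
    R,c=cam(d,pose); uv=np.atleast_2d(uv).astype(float)
    ray=np.c_[(uv[:,0]-d["cx"])/d["fx"],(uv[:,1]-d["cy"])/d["fy"],np.ones(len(uv))]@R.T
    return (c+ray*((z-c[2])/ray[:,2])[:,None])[:,:2]
def proj(d,P,pose=None):
    R,c=cam(d,pose); q=(np.atleast_2d(P)-c)@R
    return np.c_[q[:,0]/q[:,2]*d["fx"]+d["cx"],q[:,1]/q[:,2]*d["fy"]+d["cy"]]
def blue(img,x0=0,x1=640,y0=0,y1=480):
    i=img.astype(int); m=((i[:,:,2]>i[:,:,0]+50)&(i[:,:,2]>i[:,:,1]+30)).astype(np.uint8)
    k=np.zeros_like(m); k[y0:y1,x0:x1]=1; return m*k
E
python3 - <<'E'
from h import *
d=optics.capture("top"); im=d["img"]
cs=cv2.findContours(blue(im),cv2.RETR_EXTERNAL,cv2.CHAIN_APPROX_NONE)[0]
for c in cs:
    if cv2.contourArea(c)<150: continue
    w=back(d,c[:,0,:],0.016).astype(np.float32)
    (x,y),s,a=cv2.minAreaRect(w*1000); b=cv2.boxPoints(((x,y),s,a)); e=[b[1]-b[0],b[2]-b[1]]; e=max(e,key=np.linalg.norm)
    print(c[:,0].mean(0).round(),"ctr",round(x),round(y),"size",np.round(s),"long",np.degrees(np.arctan2(e[1],e[0])).round(1)%180)
t=[]
for u,v in ((153,217),(246,290),(351,220),(443,223)):
    t.append(cv2.resize(im[v-30:v+30,u-40:u+40],(400,300),interpolation=cv2.INTER_CUBIC))
    print((u,v),[back(d,(u,v),z).round(4) for z in (0,.036)])
cv2.imwrite("pics/m.png",np.vstack([np.hstack(t[:2]),np.hstack(t[2:])])[:,:,::-1])
E
```

```text
[450. 299.] ctr 450 -334 size [74. 52.] long 9.1
[346. 292.] ctr 458 -101 size [71. 71.] long 91.6
[145. 281.] ctr 471 345 size [41. 40.] long 47.6
[255. 219.] ctr 617 110 size [96. 54.] long 14.8
[ 29. 189.] ctr 668 620 size [51. 49.] long 65.4
(153, 217) [array([[0.6158, 0.3424]]), array([[0.6102, 0.3313]])]
(246, 290) [array([[0.4564, 0.1238]]), array([[0.4556, 0.1193]])]
(351, 220) [array([[ 0.6233, -0.1092]]), array([[ 0.6175, -0.1067]])]
(443, 223) [array([[ 0.6232, -0.3214]]), array([[ 0.6174, -0.3125]])]
```

View pics/m.png

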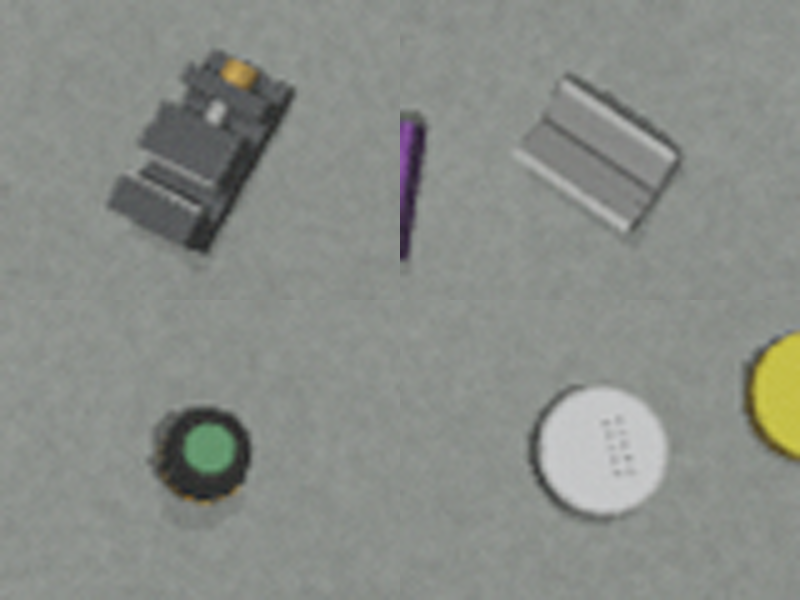

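Blue floor sizes match the listed cut-outs (74x52, 71, 41, 96x54 mm). The crops clearly show the V-block's top corners, the vice's moving jaw in the middle, the eyepiece's lens and the test block's disc. Next I compute the object poses and overlay the outlines on the scene camera as a cross-check.

```bash
cat >> h.py <<'E'
def box(x,y,a,l,w,z):
    c,s=np.cos(a),np.sin(a); q=np.array([[1,1],[-1,1],[-1,-1],[1,-1]])*[l/2,w/2]
    return np.c_[x+q@[c,-s],y+q@[s,c],np.full(4,z)]
def circ(x,y,rad,z):
    t=np.linspace(0,2*np.pi,40); return np.c_[x+rad*np.cos(t),y+rad*np.sin(t),np.full(40,z)]
def draw(img,d,shapes,pose=None,k=1):
    for s,col in shapes:
        cv2.polylines(img,[np.round(proj(d,s,pose)*k*16).astype(int)],True,col,1,cv2.LINE_AA,4)
G=(0,255,0);P=(255,0,255)
E
python3 - <<'E'
from h import *
d=optics.capture("top"); 
f=lambda u,v,pts:np.array(pts)/5+[u-40,v-30]
vb=back(d,f(246,290,[(168,75),(280,155),(233,232),(115,152)]),.036)
e=vb[1]-vb[0]; e2=vb[2]-vb[3]; print("vb",vb.mean(0),np.linalg.norm(e),np.linalg.norm(vb[2]-vb[1]),np.degrees(np.arctan2(*(e+e2)[::-1])))
vj=back(d,f(153,217,[(163,103),(250,140),(215,185),(140,140)]),.036)
e=vj[1]-vj[0]; print("jaw",vj.mean(0),np.linalg.norm(e),np.linalg.norm(vj[2]-vj[1]),np.degrees(np.arctan2(*e[::-1]))+90)
print("edge",back(d,f(153,217,[(295,92),(208,250)]),0))
print("ep",back(d,f(351,220,[(210,148)]),.054),back(d,f(351,220,[(205,153)]),.046))
print("tb",back(d,f(443,223,[(201,150)]),.016))
print("spec b,r",back(d,[(397,269),(204,238)],.018))
vb_a=np.arctan2(*(vb[1]-vb[0]+vb[2]-vb[3])[::-1]); vj_a=np.arctan2(*e[::-1])+np.pi/2
x,y=vb.mean(0); sh=[(box(x,y,vb_a,.06,.04,z),G) for z in (0,.036)]
x,y=vj.mean(0); sh+=[(box(x,y,vj_a,.084,.04,0),G),(box(x,y,vj_a,.024,.04,.036),G)]
x,y=back(d,f(351,220,[(205,153)]),.046)[0]; sh+=[(circ(x,y,.02,.046),P),(circ(x,y,.02,.018),P)]
x,y=back(d,f(443,223,[(201,150)]),.016)[0]; sh+=[(circ(x,y,.03,0),G),(circ(x,y,.03,.016),P)]
for x,y,a,l,w in((.450,-.334,9.1,.074,.054),(.617,.110,14.8,.098,.054)): sh+=[(box(x,y,np.radians(a),l,w,.02),P),(box(x,y,np.radians(a),.125,.092,.02),P)]
sh+=[(circ(.458,-.101,.037,.02),P),(circ(.471,.345,.022,.02),P)]
s=optics.capture("scene"); im=cv2.resize(s["img"],None,fx=2,fy=2,interpolation=cv2.INTER_CUBIC)
draw(im,s,sh,k=2); cv2.imwrite("pics/so.png",im[250:850,180:980,::-1])
E
```

```text
vb [0.45414376 0.1196584 ] 0.060467048139935045 0.038902260147139975 -122.83563115870794
jaw [0.61366642 0.33505909] 0.04216209526487854 0.024919259672844446 -21.310480660312024
edge [[0.64394214 0.30108334]
 [0.57002832 0.33583158]]
ep [[ 0.61567671 -0.10976103]] [[ 0.61466858 -0.10819108]]
tb [[ 0.62060531 -0.31791339]]
spec b,r [[ 0.51267985 -0.21362972]
 [ 0.56912633  0.22047808]]
```

View pics/so.png

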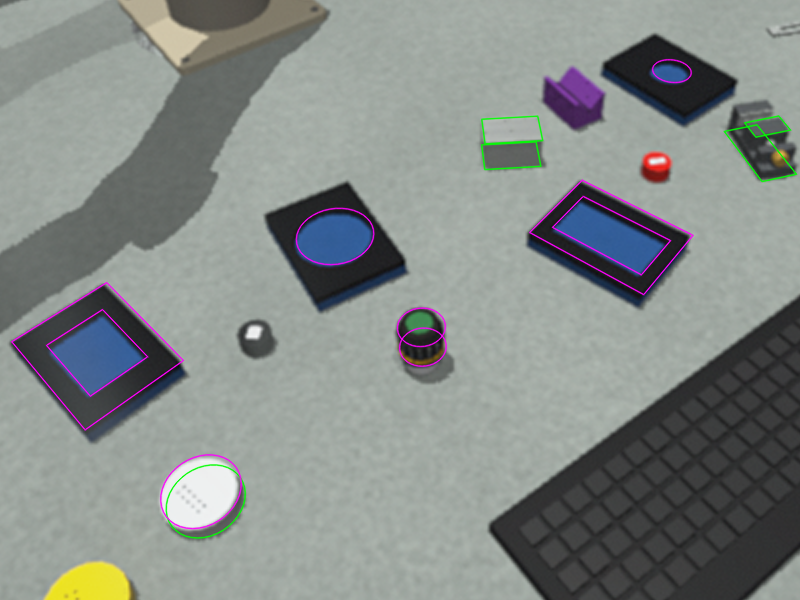

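The scene overlay agrees with every outline to within a few mm. The vice gets a wrist check before grasping. Next are the helper and the first pick, the test block.

```bash
cat >> h.py <<'E'
def att(psi): return (Ro.from_euler('z',psi)*Ro.from_euler('x',np.pi)).as_rotvec()
def yaw_for(x,y,psi,zs=(.04,.2)):
    """of psi, psi+pi take the one with the last joint nearest mid-range"""
    best=None
    for p in (psi,psi+np.pi):
        qs=[r.solve_ik([x,y,z],att(p)) for z in zs]
        if any(q is None for q in qs): continue
        c=max(abs(q[6]) for q in qs)
        if best is None or c<best[0]: best=(c,p)
    return best
def pick(x,y,psi,tz,N,wide=.09,hov=.17):
    r.reach([x,y,hov],att(psi)); r.command_gripper(wide)
    r.move_linear([x,y,tz+.02],rate=.15); hit=r.move_linear([x,y,tz],rate=.05,f_stop=15)
    r.command_gripper(0,N); w=r.read_gripper_width()
    r.move_linear([x,y,hov],rate=.12)
    print("pick",hit,"w",w,r.read_gripper_width(),"F",r.read_grasp_force(),"t",r.read_time_s())
def place(x,y,psi,tz,rel,hov=.17):
    zf=tz+.012
    r.reach([x,y,hov],att(psi)); r.move_linear([x,y,zf+.015],rate=.12)
    hit=r.move_linear([x,y,zf-.004],rate=.025,f_stop=5)
    print("down",hit,r.read_tool_pos()-np.array([x,y,zf]),"w",r.read_gripper_width())
    r.command_gripper(rel); r.hold(.2); r.move_linear([x,y,hov],rate=.12); print("t",r.read_time_s())
E
python3 - <<'E'
from h import *
D=np.radians
for n,x,y,a in(("tb",.6206,-.3179,0),("tbt",.458,-.101,0),("vb",.4541,.1197,57.2),("vbt",.450,-.334,9.1),("ep",.6147,-.108,0),("ept",.471,.345,0),("vi",.6137,.335,-21.3),("vit",.617,.110,14.8)):
    print(n,yaw_for(x,y,D(a)))
E
```

```text
tb (np.float64(1.0462024902384062), np.float64(0.0))
tbt (np.float64(1.2492473095329002), np.float64(3.141592653589793))
vb (np.float64(1.0957953029376846), np.float64(0.9983283321407566))
vbt (np.float64(0.7558958575481354), np.float64(0.158824961931484))
ep (np.float64(1.2587517597682436), np.float64(3.141592653589793))
ept (np.float64(0.2650229613742725), np.float64(3.141592653589793))
vi (np.float64(0.23756078639486708), np.float64(2.769837522915001))
vit (np.float64(1.1046112032553042), np.float64(3.399901382884954))
```

Run:
```python
from h import *
c,p=yaw_for(.6206,-.3179,np.pi/2); print(c,p)
pick(.6206,-.3179,p,.0345,45)
c,p=yaw_for(.458,-.101,np.pi/2); print(c,p)
place(.458,-.101,p,.0345,.078)
d=optics.capture("scene");cv2.imwrite("pics/s1.png",d["img"][:,:,::-1])
```

```text
0.28118252290120216 1.5707963267948966
pick False w 0.058397315645351874 0.058538359798229876 F 44.99901473522186 t 5.65
0.12051133122206693 1.5707963267948966
down True [-9.72830115e-05  7.87528661e-05 -7.85938120e-04] w 0.0582970656701378
t 10.2583
```

View pics/s1.png

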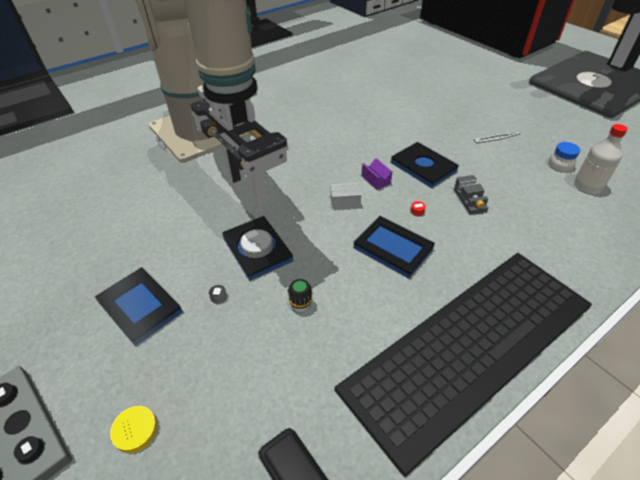

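The test block sits in its cut-out (256,242), and nothing else has moved. Next are the V-block and then the eyepiece, followed by a wrist look at the vice.

Run:
```python
from h import *
D=np.radians
pick(.4541,.1197,D(57.2),.038,45,wide=.07)
place(.450,-.334,D(9.1),.038,.056)
c,p=yaw_for(.615,-.109,np.pi/2); pick(.615,-.109,p,.0455,25,wide=.07)
c,p=yaw_for(.471,.345,np.pi/2); print(p); place(.471,.345,p,.0455,.056)
r.reach([.6137,.335,.2],att(2.7698)); pose=(r.read_tool_pos(),r.read_orientation())
d=optics.capture("wrist"); im=d["img"].copy()
a=D(-21.3); x,y=.6137,.3351
draw(im,d,[(box(x,y,a,.084,.04,0),G),(box(x,y,a,.024,.04,.036),P)],pose)
cv2.imwrite("pics/w1.png",im[:,:,::-1]); np.savez("w1.npz",p=pose[0],o=pose[1])
t=optics.capture("top");cv2.imwrite("pics/t1.png",t["img"][:,:,::-1])
```

```text
pick False w 0.03930102026103997 0.03957107863973676 F 44.98678752221167 t 14.8417
down True [-8.05355097e-05  2.35023724e-05  1.52891403e-05] w 0.03961078895526643
t 19.9583
pick False w 0.039542414029725685 0.03951943304931058 F 24.999764263629913 t 24.6583
1.5707963267948966
down True [-9.46068649e-05 -7.00310231e-05 -2.10971132e-04] w 0.03961185555108115
t 29.7417
```

View pics/w1.png

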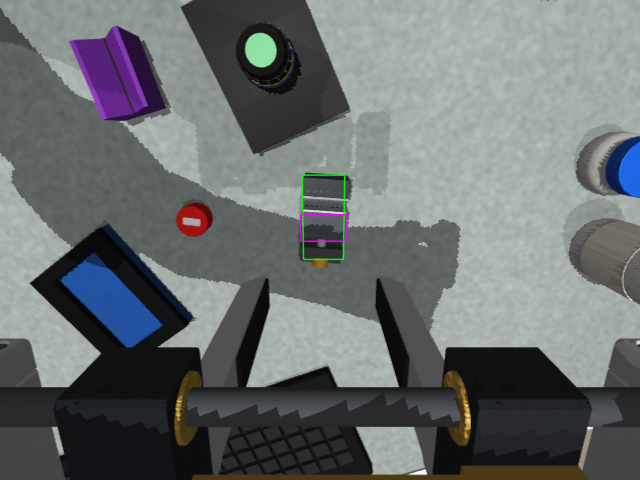

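View pics/t1.png

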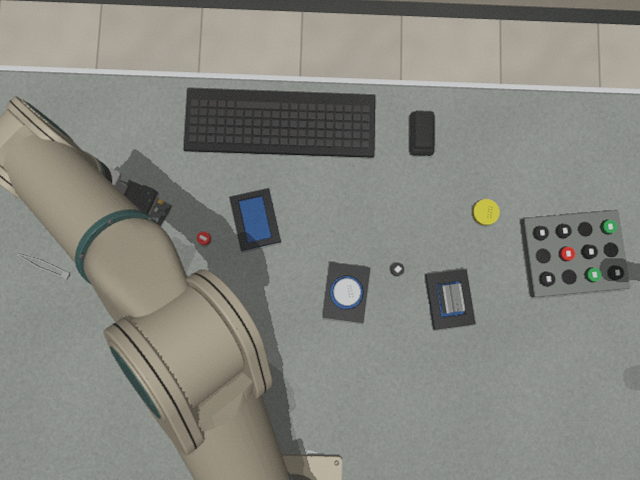

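The wrist overlay fits the vice at (323,218), with the jaw outline on the jaw. In the top view the test block (347,292) and V-block (452,298) lie in their cut-outs, and both specimens are where they were. The eyepiece stands in its tray at (262,52) in the wrist view. Now the vice.

Run:
```python
from h import *
pick(.6137,.3351,2.7698,.038,50,wide=.07)
place(.617,.110,3.3999,.038,.056)
r.move_linear([.617,.11,.3]); q=r.read_joints(); 
d=optics.capture("scene");a=cv2.resize(d["img"][120:330,80:520],(800,382),interpolation=cv2.INTER_CUBIC)
cv2.imwrite("pics/s2.png",a[:,:,::-1])
r.reach([.5,-.25,.4],att(np.pi/2)); t=optics.capture("top");cv2.imwrite("pics/t2.png",cv2.resize(t["img"][160:340,90:490],(800,360),interpolation=cv2.INTER_CUBIC)[:,:,::-1]); print(r.read_time_s())
```

```text
pick False w 0.039646383639123914 0.03997472169440132 F 49.013999692788275 t 34.9
down True [ 1.19002003e-05 -5.50173479e-05 -1.28133151e-04] w 0.039697788272208635
t 39.2583
41.8333
```

View pics/s2.png

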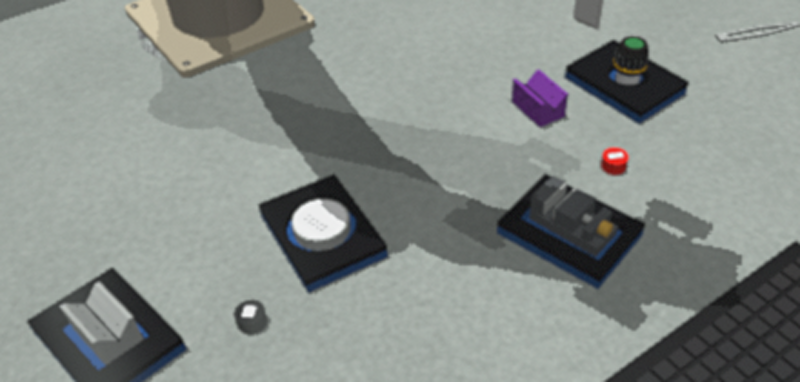

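View pics/t2.png

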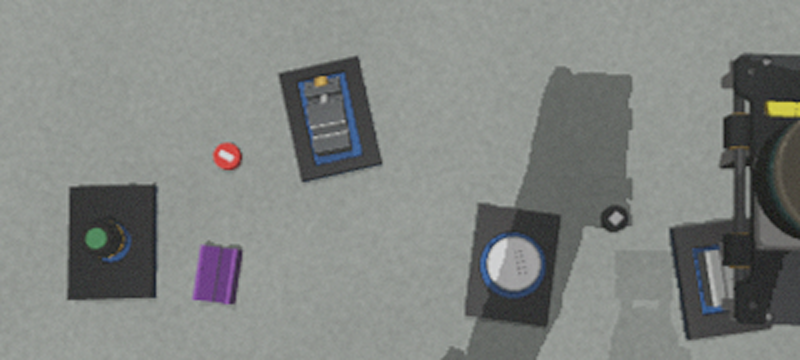

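All four look seated: the vice is inside its cut-out at (326,118) in the top crop, and the test block is at (514,263). The eyepiece lens at (96,238) is offset as parallax predicts. I'll verify the numbers before handing in.

Run:
```python
from h import *
t=optics.capture("top")
print("lens",back(t,[(90+96/2,160+238/2)],.066),"want .471 .345")
print("red",back(t,[(90+227.5/2,160+156/2)],.018),"was .569 .2205; black",back(t,[(90+614/2,160+218/2)],.018),"was .5127 -.2136")
im=cv2.resize(t["img"],None,fx=5,fy=5,interpolation=cv2.INTER_CUBIC)
draw(im,t,[(circ(.471,.345,.0225,.012+.046),G),(circ(.471,.345,.022,.02),P),(box(.617,.11,np.radians(14.8),.024,.04,.048),G)],k=5)
a=im[1255:1555,550:950]; b=im[945:1245,1080:1480]
s=optics.capture("scene"); im=cv2.resize(s["img"],None,fx=5,fy=5,interpolation=cv2.INTER_CUBIC)
draw(im,s,[(circ(.471,.345,.02,.058),G),(circ(.471,.345,.02,.030),G),(circ(.471,.345,.022,.02),P)],k=5)
c=im[660:960,1920:2320]; e=im[1320:1620,500:900]
cv2.imwrite("pics/f.png",np.vstack([np.hstack([a,b]),np.hstack([c,e])])[:,:,::-1])
```

```text
lens [[0.47157893 0.34494533]] want .471 .345
red [[0.56910889 0.22103465]] was .569 .2205; black [[ 0.51267985 -0.21362972]] was .5127 -.2136
```

View pics/f.png

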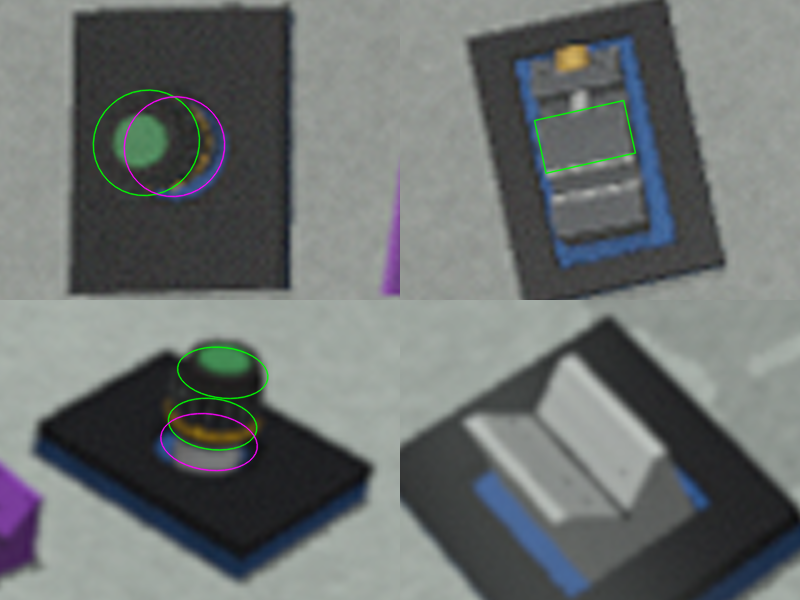

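The outlines match: the eyepiece is upright within a few mm of its tray's middle, the vice jaw is on its outline, and the V-block is flat and aligned. The specimens have not moved.

```bash
python3 -c "
from workcell import r
print(r.finish_job(), r.read_time_s())"
```

```text
the job is handed in; nothing more can be done
the job is handed in; nothing more can be done
```

I handed the job in with about 42 s of the 102 s used: camera checks show all four accessories upright in their matching trays and both specimens unmoved, but the interface did not report the verdict.

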